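Grease the pivot of the studio's bench shear

ROBOT

A 7-joint arm with a two-finger parallel gripper is mounted at the origin on the work surface. World frame = base frame: x ahead of the robot, y to its left, z up, the work surface at z = 0. Lengths are in mm, angles in rad, forces in N, time in s.
With the tool pointing down it reaches from about 400 to 925 mm from the base axis. Payload 5.6 kg.
Tool frame: the origin (TCP) lies at the very end of the fingers, on their centre line; the grasp point (between the pads) lies 19 mm behind it (manip.tcp_to_grasp is the distance from the TCP to the grasp point, in mm); z points along the fingers, y is the direction in which the jaws open and shut (so a half turn about z gives the same grasp; the last joint's range is limited). The gripper opens to 85 mm and grips with 20 to 120 N. Pads are 22 mm wide; open, the fingers measure 114 mm over their backs; the gripper's body (76 mm by 85 mm) begins 54 mm behind the grasp point. The pads swing forward as they close: fully open they stand 13 mm farther back than shut.
Start: joints at [1.09, 0.468, -0.012, 1.603, 0.006, 1.071, -0.056], TCP at [275.528, -588.721, 231.29] pointing down, gripper open.
Joint ranges: [-2.53, 2.53], [-0.31, 2.02], [-1.57, 1.55], [0.28, 2.44], [-1.29, 4.43], [0.15, 1.84], [-2.92, 2.92]. Speed limits (rad/s): [2.57, 2.57, 3.14, 3.14, 3.14, 3.14, 3.14].

INTERFACE

Orientations are given as a unit quaternion [w, x, y, z].
In Python, from plant import manip, cams gives the robot as it stands.
- The arm moves only by the tool drive_tool, never from a script. Its argument "increments" is a list of rows, each an object with "slide": the shift along the tool's x, y, z in m, a list of three; "twist": the turn, a rotation vector about the tool's x, y, z in rad, a list of three; "hand": the gripper's target within -1 to 1 (shut at 1, half-way at 0, fully open at -1). In form: [{"slide": [x, y, z], "twist": [ax, ay, az], "hand": hand}, ...]. A call has 1 to 20 rows; each row shifts and turns the commanded pose from where the row before left it, along the tool's axes as they then stand; what a row does not reach is not made up. A row lasts 1/8 s, in which the tool goes at most 62.5 mm and 10.7 degrees, less where a joint would pass 70% of its speed; a pose out of reach is approached as far as the arm can. A call is refused whole if a number of a shift passes 0.0625 or a number of a turn 0.188, either way. A call with a gripper value outside its range is refused whole. The fingers move at their own pace and stop on an object; "squeeze" is the grip in N (left out, the last holds). Time passes only in rows, so rows that do not move let the fingers close. It gives the time, the measured TCP pose, the force and the opening at its end, in the units of the state.
- manip.state(): the state, without advancing time (a new reading comes with each control period).
- cams.get_image(name): name is "side" or "top" or "wrist"; returns a dict with "pixels" (384x512x3 uint8, red, green, blue), "fov_y" (degrees; the focal length in pixels is half the picture's height over the tangent of half this angle, whatever the lens; pixels are square), "cx", "cy" (the principal point, pixels), "D" ([k1, k2, p1, p2, k3] as OpenCV has them; the pictures are not rectified), "R" (3x3) and "t" (3): a world point X has camera coordinates R X + t. Camera axes: x right, y down, z forward; pixel columns grow to the right and rows downward; lengths in mm; the calibration is good to about 2 mm. A picture is of the moment at which its call begins. There is no depth.
- manip.close_job(): hands the job in, once; it reports no verdict.
The state is a dict: "t": time; "joints": joint angles; "dq": joint speeds; "tau": joint torques, N m; "ee_pos": TCP position; "tool_rot": TCP orientation; "wrist_force": force on the tool from outside, world axes, zero at the start; "wrist_torque": the same for the moment, N m; "grip_width": finger opening in mm.
Only numpy, scipy, OpenCV 4.12 (cv2) and the standard library are available. Lean on these libraries where they do the work, as an engineer would, in place of code of your own. Each camera call takes 0.05 s, during which the arm holds its last target. There are 200 camera calls.

TASK

Take the push-type grease gun out of its rest by its red grip and press its coupler squarely onto the tilted grease nipple on the pivot of the bench shear until it snaps on and is fully home on the nipple's collar. Keep it pushed fully home against the spring for at least three seconds and finish still gripping and pushing: do not let go or back off. Leave the mug, the tape roll and the marker where they are.

Things in the scene. Friction and masses are not known exactly. Their poses are not given: they have to be found in the camera images.
- gun_grip (a point): Centre of the grease gun's red square grip: 30 x 30 x 50 mm, flat sides facing its x and y. The gun is loose, 0.2 to 0.4 kg, 101 mm long; z points up it, away from the mouth. This point is 76 mm from the mouth and 25 mm above the upper side of the aluminium flange (48 mm wide, 6 mm thick), on which fingertips can push. Grip it a few mm above the flange or higher.
- gun_mouth (a point): Centre of the open mouth at the gun's lower end, axes as the grip's: z points to the grip centre, 76 mm away. Steel coupler 28 mm in diameter, 45 mm long from here to the flange. The mouth is a lip 5 mm deep with a 16.4 mm hole; behind it a 22 mm wide chamber ends in a flat ceiling 29 mm from the mouth. Round: it fits the nipple at any turn about its axis.
- rest: Fixed grey tube, 60 mm outside, 36 mm inside, 52 mm high, on a black 90 x 90 mm foot. Origin: centre of its underside, on the table. The gun stands in it upright, flange on the rim: mouth 7 mm, flange's upper side 58 mm, grip centre 83 mm above the table; it may shift 4 mm sideways. Draw it straight up 60 mm to clear the rest.
- nipple_seat (a point): Centre of the upper face of the brass collar (26 mm wide) at the foot of the grease nipple, fixed on the shear's green pivot tower, 75 mm above the table. z points out along the nipple, 0.40 rad off vertical, leaning towards the robot, give or take half a rad sideways. Fully home, the coupler's lip stands on the collar: gun_mouth at this point, gun's z along this z.
- nipple_tip (a point): End of the nipple's steel spring pin at the start, 36 mm from the seat along z (same axes). Along z from the seat: brass stem 14 mm wide up to 24 mm, cone to 9 mm wide at 28 mm, then the pin, 6 mm wide. Two spring balls stick out 3 mm from the stem 16 mm up: they resist the lip with about 10 N when the mouth is 19 mm from the seat and snap out behind it at 11 to 7 mm.
- valve_pin (a joint): How far the spring pin is pushed in, in m: 0 free, 0.007 with the coupler fully home. It meets the coupler's ceiling when the mouth is 7 mm from the seat and pushes back with 4 N, growing to 10 N fully home. Let go, the gun is pushed back about 6 mm and sags, held by the balls. It must be held pushed in for most of its travel. (The point nipple_tip does not move with it.)
- shear: Fixed green bench shear that carries the nipple; origin on the table under the middle of its pivot tower. Base 120 x 340 mm, from 60 mm to its -y to 280 mm to its +y, two steel blades and a lever with a black grip ending 375 mm to +y (robot's left). Apart from the nipple nothing on it is higher than 85 mm. Its -x is the side to which the nipple leans.
- mug_mid (a point): Middle of a white ceramic mug, 76 mm wide, 85 mm high, handle on one side; a bystander. 42 mm above the table.
- tape_mid (a point): Middle of a brown roll of tape lying flat, 80 mm wide, 24 mm high; a bystander. 12 mm above the table.
- marker_mid (a point): Middle of a black and blue marker pen lying on the table, 135 mm long along its x, 15 mm thick; a bystander. 7 mm above the table.

How it is judged (in metres and radians):
On the way, in this order (a step that is already met when the one before it is completed fails the run):
1. the gun is lifted out of its rest in the fingers (contact force between the fingers and gun above 1 N and height (world z) of gun_mouth above 0.058 m), for 0.1 s.
2. the coupler, square on the nipple, has snapped on and is held fully home against the spring for 2.5 s (value of joint valve_pin above 0.0045 m and z of gun_mouth in the frame of nipple_seat below 0.003 m and distance between gun_mouth and nipple_seat below 0.005 m and angle between the z axis of gun_mouth and the z axis of nipple_seat, either way round below 0.14 rad and contact force between the fingers and gun above 1 N), for 2.5 s.
At the end, for the whole second after the job is handed in: The robot still grips the gun and holds its coupler on the nipple: the mouth within 3 mm of the collar along the axis and 5 mm in all, axes within 0.14 rad, and the valve pin pushed in by more than 4.5 mm of its 7 mm (all of step 2); the arm keeps its last pose, push and grip.
It fails at once if the mug is moved more than 30 mm or tipped (distance of mug_mid from where it was at the start of the episode above 0.03 m or angle between mug_mid's own z axis and vertical above 0.4 rad).
It fails at once if the tape roll is moved more than 30 mm (distance of tape_mid from where it was at the start of the episode above 0.03 m).
It fails at once if the marker is moved more than 30 mm (distance of marker_mid from where it was at the start of the episode above 0.03 m).
It also fails if it takes over 48 s, if anything falls off the work surface, if the arm or the gripper's body presses on something with over 40 N, if the wrist force passes 120 N, or if a joint passes its speed limit or range.

## Working session

There is one attempt and no reset: what is moved stays moved. The work goes in short steps, Python scripts to look and compute and a tool call to move; the robot and the scene stay as the last step left them, time stands still between calls to the robot, and variables do not carry over. Pictures are saved under pics/ and viewed, about 8 in all and at most 12, crops included, and the job is handed in when it is done.

Besides the shell and the picture viewer there is one more tool, called after ">>>" as name(argument=value, ...), one argument or row to a line, values as JSON. drive_tool: Moves the arm, as the interface text tells. Its arguments: {"type":"object","properties":{"increments":{"type":"array","items":{"type":"object","properties":{"slide":{"type":"array","items":{"type":"number"}},"twist":{"type":"array","items":{"type":"number"}},"hand":{"type":"number"}}}},"squeeze":{"type":"number"}},"required":["increments"]}

```bash
mkdir -p pics; cat > h.py <<'E'
import numpy as np, cv2
from plant import manip, cams
def grab(n,fn=None):
    d=cams.get_image(n); d={k:(np.array(v) if k in('pixels','R','t','D') else v) for k,v in d.items()}
    h,w=d['pixels'].shape[:2]; f=h/2/np.tan(np.radians(d['fov_y'])/2)
    d['K']=np.array([[f,0,d['cx']],[0,f,d['cy']],[0,0,1.]]); d['D']=d['D'].astype(float)
    if fn: np.savez('pics/'+fn+'.npz',**d); cv2.imwrite('pics/'+fn+'.png',d['pixels'][:,:,::-1])
    return d
def ray(d,uv):
    p=cv2.undistortPoints(np.array(uv,float).reshape(-1,1,2),d['K'],d['D']).reshape(-1,2)
    v=np.c_[p,np.ones(len(p))]@d['R']; v/=np.linalg.norm(v,axis=1)[:,None]
    return -d['R'].T@d['t'].reshape(3),v
def onz(d,uv,z):
    c,v=ray(d,uv); return c+v*((z-c[2])/v[:,2])[:,None]
def tri(obs):
    A=np.zeros((3,3));b=np.zeros(3);L=[]
    for d,uv in obs:
        c,v=ray(d,uv);P=np.eye(3)-np.outer(v[0],v[0]);A+=P;b+=P@c;L.append((c,P))
    x=np.linalg.solve(A,b); return x,[round(float(np.linalg.norm(P@(x-c))),1) for c,P in L]
def proj(d,X):
    r,_=cv2.Rodrigues(d['R'].astype(float)); return cv2.projectPoints(np.array(X,float).reshape(-1,1,3),r,d['t'].astype(float).reshape(3),d['K'],d['D'])[0].reshape(-1,2)
E
python3 - <<'E'
from h import *
a=[grab(n,n+'0') for n in('side','top','wrist')]
for d in a: print(d['fov_y'],d['D'],(-d['R'].T@d['t']).round(0),d['R'][2].round(2))
cv2.imwrite('pics/both.png',cv2.resize(np.vstack([a[0]['pixels'],a[1]['pixels']])[:,:,::-1],None,fx=.78,fy=.78))
print(manip.state())
E
```

```text
54.35785427878103 [-0.10918474  0.          0.          0.          0.        ] [517. 349. 678.] [ 0.13 -0.62 -0.77]
55.796148163690425 [-0.10464057  0.          0.          0.          0.        ] [ 535. -124.  816.] [ 0.13  0.03 -0.99]
66.70679676929359 [-0.01750654  0.          0.          0.          0.        ] [ 342. -558.  373.] [-0.26 -0.12 -0.96]
{'t': 0.15, 'joints': array([ 1.09004683,  0.46819232, -0.01162647,  1.60341983,  0.00601707,
        1.07137687, -0.05629814]), 'dq': array([-1.87998593e-04, -1.55323300e-03,  1.02499818e-03, -2.19593070e-03,
       -9.28048088e-05, -4.85375672e-04, -3.42183876e-03]), 'tau': array([ 1.29251184e-03, -5.32792318e+01,  2.17682199e-02, -2.51555604e+01,
        1.15043027e-02,  5.57385865e-03,  1.51586754e-06]), 'ee_pos': array([ 275.30814535, -588.34583028,  230.54264099]), 'tool_rot': array([-6.50903088e-04,  9.76145847e-01,  2.17114766e-01, -2.00169930e-04]), 'wrist_force': array([-0.20895082,  0.75137576, -0.58314964]), 'wrist_torque': array([ 0.05342816,  0.04539643, -0.01748933]), 'grip_width': 85.2480701002486}
```

View pics/both.png

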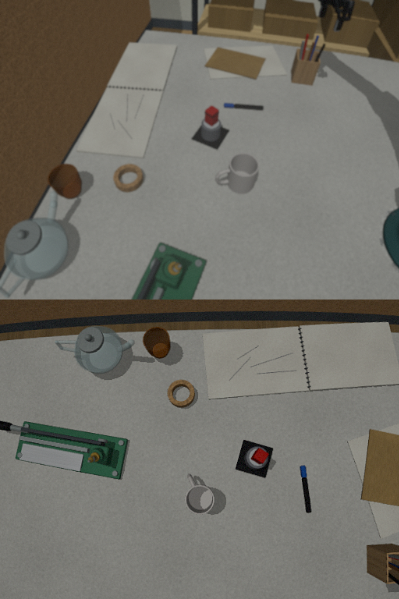

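The picture shows, in original pixels, the gun at about (270,155) in side and (332,203) in top. The nipple is at about (222,343) in side and (121,200) in top. The mug sits between them, towards the robot. I'll zoom in on both.

```bash
python3 - <<'E'
from h import *
L=lambda n:dict(np.load('pics/'+n+'.npz'))
s,t=L('side0'),L('top0')
def crop(d,x,y,w=66,h=50): return cv2.resize(d['pixels'][y:y+h,x:x+w,::-1],(396,300),interpolation=cv2.INTER_CUBIC)
cv2.imwrite('pics/c1.png',np.vstack([np.hstack([crop(s,237,130),crop(s,190,316)]),np.hstack([crop(t,298,178),crop(t,88,175)])]))
for n,d in(('side',s),('top',t)):
    hsv=cv2.cvtColor(d['pixels'],cv2.COLOR_RGB2HSV); H,S,V=cv2.split(hsv)
    for nm,m in(('red',((H<6)|(H>174))&(S>150)),('green',(H>60)&(H<90)&(S>100)),('blue',(H>105)&(H<125)&(S>150))):
        k,lab,st,c=cv2.connectedComponentsWithStats(m.astype(np.uint8))
        print(n,nm,[(st[i].tolist(),c[i].round(1).tolist()) for i in range(1,k) if st[i,4]>25])
E
```

```text
side red [([388, 44, 8, 31, 43], [391.0, 58.2]), ([264, 137, 15, 12, 98], [271.3, 142.0])]
side green [([497, 296, 10, 11, 33], [501.1, 301.5]), ([208, 359, 41, 25, 396], [228.4, 375.4])]
side blue []
top red [([322, 191, 23, 20, 275], [332.9, 200.4])]
top green [([20, 157, 143, 73, 3501], [108.0, 191.2])]
top blue [([385, 213, 8, 17, 98], [388.6, 220.8])]
```

View pics/c1.png

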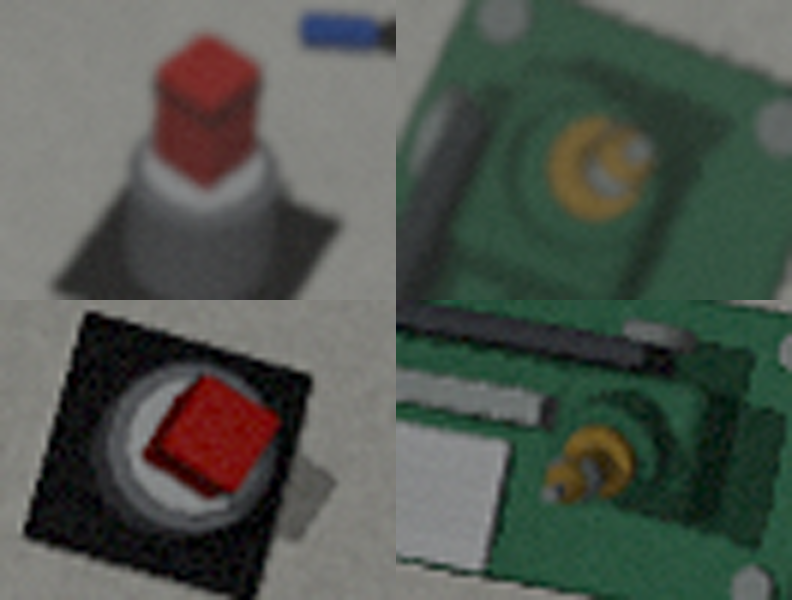

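The crops show the gun's red top face centred at about (271.7,142.5) in side and (334.2,200) in top. The nipple collar is at about (224,344) in side and (122.3,202.2) in top, and the pin tip at about (230.7,341) in side and (113.8,207.2) in top.

```bash
python3 - <<'E'
from h import *
L=lambda n:dict(np.load('pics/'+n+'.npz'))
s,t=L('side0'),L('top0')
for n,a,b in(('guntop',(271.7,142.5),(334.2,200)),('seat',(224,344),(122.3,202.2)),('tip',(230.7,341),(113.8,207.2))): 
    x,r=tri([(s,a),(t,b)]); print(n,x.round(1),r)
print('guntop z108',onz(s,[(271.7,142.5)],108).round(1),onz(t,[(334.2,200)],108).round(1))
print('seat z75',onz(s,[(224,344)],75).round(1),onz(t,[(122.3,202.2)],75).round(1))
c=np.array([(207,76),(281,124),(220,190)])/6+[298,178]
P=onz(t,c,108);print('edges',np.degrees(np.arctan2(*(P[1]-P[0])[1::-1])),np.linalg.norm(P[1]-P[0]),np.degrees(np.arctan2(*(P[2]-P[1])[1::-1])),np.linalg.norm(P[2]-P[1]))
c=np.array([(208,35),(260,72),(208,115),(157,75)])/6+[237,130]
P=onz(s,c,108)
for i in range(4):
    e=P[(i+1)%4]-P[i];print('side',np.degrees(np.arctan2(e[1],e[0])),np.linalg.norm(e))
print('foot c',onz(t,np.array([(85,12),(312,77),(258,300),(27,238)])/6+[298,178],2).round(0))
# shear green base orientation
d=t;hsv=cv2.cvtColor(d['pixels'],cv2.COLOR_RGB2HSV);H,S,V=cv2.split(hsv);m=((H>60)&(H<90)&(S>100)).astype(np.uint8)
cs=max(cv2.findContours(m,0,2)[0],key=cv2.contourArea);P=onz(t,cs.reshape(-1,2).astype(float),20)[:,:2]
print('shear',cv2.minAreaRect(P.astype(np.float32)),cv2.boxPoints(cv2.minAreaRect(P.astype(np.float32))).round(0).tolist())
print('mug',onz(t,[(256,255)],85).round(0))
E
```

```text
guntop [ 594.7 -259.5   99.6] [0.5, 0.5]
seat [596.4 180.   67.9] [0.2, 0.2]
tip [583.2 183.2 103.1] [0.4, 0.4]
guntop z108 [[ 593.1 -250.6  108. ]] [[ 594.5 -257.8  108. ]]
seat z75 [[595.3 181.9  75. ]] [[596.  177.1  75. ]]
edges -123.94510541974986 28.63294112914489 135.89597014706442 29.68108750208542
side 144.1188966023482 27.241286564560173
side 60.002218050955975 30.16333396599428
side -37.79525031012507 27.611771685618567
side -120.50516215886371 29.210653667322052
foot c [[ 649. -229.    2.]
 [ 624. -314.    2.]
 [ 541. -291.    2.]
 [ 564. -206.    2.]]
shear ((624.927001953125, 280.84326171875), (336.1297912597656, 117.04270935058594), 79.86873626708984) [[538.0, 126.0], [653.0, 105.0], [712.0, 436.0], [597.0, 457.0]]
mug [[ 488. -104.   85.]]
```

```bash
cat >> h.py <<'E'
from scipy.spatial.transform import Rotation as Ro
import json
def pose():
    s=manip.state(); q=s['tool_rot']; return np.array(s['ee_pos']),Ro.from_quat([q[1],q[2],q[3],q[0]])
def tool(zdir,ydir):
    z=np.array(zdir,float);z/=np.linalg.norm(z);y=np.array(ydir,float);y-=z*(y@z);y/=np.linalg.norm(y)
    return Ro.from_matrix(np.c_[np.cross(y,z),y,z])
def plan(p1,R1,n,start=None):
    "n equal rows (same slide and twist each, tool axes) from current pose to p1,R1"
    p,R=start or pose(); w=(R.inv()*R1).as_rotvec()/n; A=np.zeros((3,3)); r=Ro.from_rotvec(w)
    Q=Ro.identity()
    for i in range(n): A+=Q.as_matrix(); Q=Q*r
    s=np.linalg.solve(A,R.inv().apply(np.array(p1)-p))/1000
    print(n,'x slide',s.round(4).tolist(),'twist',w.round(4).tolist())
def ang(a): return [np.cos(np.radians(a)),np.sin(np.radians(a)),0]
E
python3 -c "
from h import *
plan([594,-258,185],tool([0,0,-1],ang(-33)),15)"
```

```text
15 x slide [0.0308, -0.0033, 0.003] twist [-0.0001, -0.0, -0.0371]
```

>>> drive_tool(
  increments=[
    {"slide":[0.0308,-0.0033,0.003],"twist":[0,0,-0.0371],"hand":-1},
    {"slide":[0.0308,-0.0033,0.003],"twist":[0,0,-0.0371],"hand":-1},
    {"slide":[0.0308,-0.0033,0.003],"twist":[0,0,-0.0371],"hand":-1},
    {"slide":[0.0308,-0.0033,0.003],"twist":[0,0,-0.0371],"hand":-1},
    {"slide":[0.0308,-0.0033,0.003],"twist":[0,0,-0.0371],"hand":-1},
    {"slide":[0.0308,-0.0033,0.003],"twist":[0,0,-0.0371],"hand":-1},
    {"slide":[0.0308,-0.0033,0.003],"twist":[0,0,-0.0371],"hand":-1},
    {"slide":[0.0308,-0.0033,0.003],"twist":[0,0,-0.0371],"hand":-1},
    {"slide":[0.0308,-0.0033,0.003],"twist":[0,0,-0.0371],"hand":-1},
    {"slide":[0.0308,-0.0033,0.003],"twist":[0,0,-0.0371],"hand":-1},
    {"slide":[0.0308,-0.0033,0.003],"twist":[0,0,-0.0371],"hand":-1},
    {"slide":[0.0308,-0.0033,0.003],"twist":[0,0,-0.0371],"hand":-1},
    {"slide":[0.0308,-0.0033,0.003],"twist":[0,0,-0.0371],"hand":-1},
    {"slide":[0.0308,-0.0033,0.003],"twist":[0,0,-0.0371],"hand":-1},
    {"slide":[0.0308,-0.0033,0.003],"twist":[0,0,-0.0371],"hand":-1},
    {"slide":[0,0,0],"twist":[0,0,0],"hand":-1},
  ],
)

```text
t: 2.15
ee_pos: [595.5, -253.9, 186.0]
tool_rot: [-0.001, 0.877, 0.48, 0.001]
wrist_force: [-0.2, 0.9, -0.2]
grip_width: 85.3
```

```bash
python3 - <<'E'
from h import *
d=grab('wrist','w1'); p,R=pose(); print(p,R.as_matrix().round(3).tolist(),manip.state()['t'])
im=d['pixels'];H,S,V=cv2.split(cv2.cvtColor(im,cv2.COLOR_RGB2HSV));m=(((H<6)|(H>174))&(S>150)).astype(np.uint8)
c=max(cv2.findContours(m,0,2)[0],key=cv2.contourArea);a=cv2.approxPolyDP(c,4,True).reshape(-1,2);print(a.tolist())
cv2.imwrite('pics/w1v.png',cv2.resize(im[:,:,::-1],None,fx=1.5,fy=1.5))
E
```

```text
[ 594.4401377  -256.33674408  186.03193019] [[0.542, 0.84, -0.0], [0.84, -0.542, 0.0], [0.0, -0.0, -1.0]] 2.2
[[242, 177], [237, 218], [271, 221], [270, 179]]
```

View pics/w1v.png

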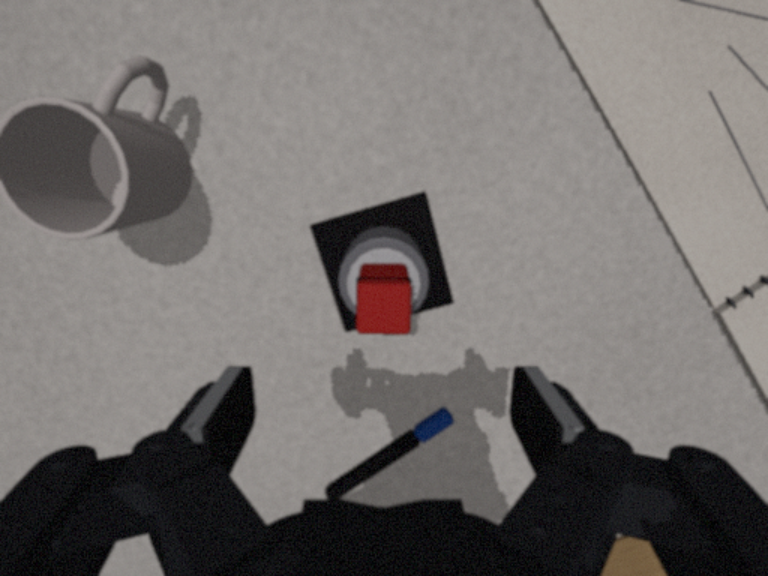

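The wrist view shows the gun's red top face square to the image, between (239,186) and (274,222). It lies centred between the fingers. The marker lies behind the fingers and clear of them.

```bash
python3 - <<'E'
from h import *
d=dict(np.load('pics/w1.npz'));t=dict(np.load('pics/top0.npz'))
P=onz(d,np.array([(357,279),(411,279),(411,333),(358,333)])/1.5,108);print(P.round(1),P.mean(0).round(1))
for i in range(4):
    e=P[(i+1)%4]-P[i];print(np.degrees(np.arctan2(e[1],e[0])).round(1),np.linalg.norm(e).round(1))
print('foot',onz(d,np.array([(311,225),(425,193),(452,302),(346,331)])/1.5,2).mean(0))
print(d['cx'],d['cy'])
E
```

```text
[[ 591.  -236.   108. ]
 [ 614.8 -251.2  108. ]
 [ 598.9 -277.1  108. ]
 [ 574.7 -261.6  108. ]] [ 594.9 -256.5  108. ]
-32.6 28.2
-121.5 30.3
147.4 28.7
57.4 30.3
foot [ 593.39706334 -258.54203121    2.        ]
254.6893409771959 193.5041354996719
```

```bash
python3 -c "
from h import *
plan([594.9,-256.5,62],tool([0,0,-1],ang(-32.7)),8)"
```

```text
8 x slide [0.0, 0.0001, 0.0155] twist [-0.0001, -0.0, -0.0003]
```

>>> drive_tool(
  increments=[
    {"slide":[0,0.0001,0.0155],"twist":[0,0,0],"hand":-1},
    {"slide":[0,0.0001,0.0155],"twist":[0,0,0],"hand":-1},
    {"slide":[0,0.0001,0.0155],"twist":[0,0,0],"hand":-1},
    {"slide":[0,0.0001,0.0155],"twist":[0,0,0],"hand":-1},
    {"slide":[0,0.0001,0.0155],"twist":[0,0,0],"hand":-1},
    {"slide":[0,0.0001,0.0155],"twist":[0,0,0],"hand":-1},
    {"slide":[0,0.0001,0.0155],"twist":[0,0,0],"hand":-1},
    {"slide":[0,0.0001,0.0155],"twist":[0,0,0],"hand":-1},
    {"slide":[0,0,0],"twist":[0,0,0],"hand":-1},
    {"slide":[0,0,0],"twist":[0,0,0],"hand":-1},
  ],
)

```text
t: 3.45
ee_pos: [594.8, -258.9, 62.6]
tool_rot: [0.0, 0.879, 0.477, 0.0]
wrist_force: [0.4, -0.1, -0.7]
grip_width: 85.9
```

>>> drive_tool(
  increments=[
    {"slide":[0,0,0],"twist":[0,0,0],"hand":1},
    {"slide":[0,0,0],"twist":[0,0,0],"hand":1},
    {"slide":[0,0,0],"twist":[0,0,0],"hand":1},
    {"slide":[0,0,0],"twist":[0,0,0],"hand":1},
    {"slide":[0,0,0],"twist":[0,0,0],"hand":1},
    {"slide":[0,0,0],"twist":[0,0,0],"hand":1},
    {"slide":[0,0,0],"twist":[0,0,0],"hand":1},
    {"slide":[0,0,0],"twist":[0,0,0],"hand":1},
  ],
  squeeze=100,
)

```text
t: 4.45
ee_pos: [594.7, -258.9, 62.8]
tool_rot: [0.0, 0.879, 0.477, 0.0]
wrist_force: [-0.9, -0.3, 5.3]
grip_width: 28.8
```

```bash
python3 -c "
from h import *
s=manip.state();print(s['t'],s['ee_pos'],s['tool_rot'],s['wrist_force'],s['grip_width'])"
```

```text
4.45 [ 594.70181208 -258.87421989   62.81817526] [2.91905538e-04 8.78962103e-01 4.76891497e-01 1.89508370e-04] [-0.88049704 -0.2849246   5.30733878] 28.77227900363173
```

>>> drive_tool(
  increments=[
    {"slide":[0,0,-0.006],"twist":[0,0,0],"hand":1},
    {"slide":[0,0,-0.012],"twist":[0,0,0],"hand":1},
    {"slide":[0,0,-0.017],"twist":[0,0,0],"hand":1},
    {"slide":[0,0,-0.017],"twist":[0,0,0],"hand":1},
    {"slide":[0,0,-0.017],"twist":[0,0,0],"hand":1},
    {"slide":[0,0,-0.017],"twist":[0,0,0],"hand":1},
    {"slide":[0,0,-0.017],"twist":[0,0,0],"hand":1},
    {"slide":[0,0,-0.017],"twist":[0,0,0],"hand":1},
    {"slide":[0,0,0],"twist":[0,0,0],"hand":1},
    {"slide":[0,0,0],"twist":[0,0,0],"hand":1},
  ],
)

```text
t: 5.7
ee_pos: [594.0, -258.7, 181.7]
tool_rot: [-0.0, 0.879, 0.477, -0.0]
wrist_force: [0.5, -0.2, -4.2]
grip_width: 29.2
```

```bash
python3 - <<'E'
from h import *
s=manip.state();print(s['t'],s['ee_pos'],s['wrist_force'],s['grip_width'])
a=np.array([-.378,.094,.921]);seat=np.array([596,179,75])
R=tool(-a,ang(7))
plan(seat+(75+55.6)*a-2*R.as_matrix()[:,0],R,16)
E
```

```text
5.7 [ 593.97089198 -258.66673203  181.7447256 ] [ 0.51074336 -0.23909922 -4.17910798] 29.216800705272536
16 x slide [0.027, -0.0093, -0.004] twist [-0.0256, -0.0008, -0.0448]
```

>>> drive_tool(
  increments=[
    {"slide":[0.027,-0.0093,-0.004],"twist":[-0.0256,-0.0008,-0.0448],"hand":1},
    {"slide":[0.027,-0.0093,-0.004],"twist":[-0.0256,-0.0008,-0.0448],"hand":1},
    {"slide":[0.027,-0.0093,-0.004],"twist":[-0.0256,-0.0008,-0.0448],"hand":1},
    {"slide":[0.027,-0.0093,-0.004],"twist":[-0.0256,-0.0008,-0.0448],"hand":1},
    {"slide":[0.027,-0.0093,-0.004],"twist":[-0.0256,-0.0008,-0.0448],"hand":1},
    {"slide":[0.027,-0.0093,-0.004],"twist":[-0.0256,-0.0008,-0.0448],"hand":1},
    {"slide":[0.027,-0.0093,-0.004],"twist":[-0.0256,-0.0008,-0.0448],"hand":1},
    {"slide":[0.027,-0.0093,-0.004],"twist":[-0.0256,-0.0008,-0.0448],"hand":1},
    {"slide":[0.027,-0.0093,-0.004],"twist":[-0.0256,-0.0008,-0.0448],"hand":1},
    {"slide":[0.027,-0.0093,-0.004],"twist":[-0.0256,-0.0008,-0.0448],"hand":1},
    {"slide":[0.027,-0.0093,-0.004],"twist":[-0.0256,-0.0008,-0.0448],"hand":1},
    {"slide":[0.027,-0.0093,-0.004],"twist":[-0.0256,-0.0008,-0.0448],"hand":1},
    {"slide":[0.027,-0.0093,-0.004],"twist":[-0.0256,-0.0008,-0.0448],"hand":1},
    {"slide":[0.027,-0.0093,-0.004],"twist":[-0.0256,-0.0008,-0.0448],"hand":1},
    {"slide":[0.027,-0.0093,-0.004],"twist":[-0.0256,-0.0008,-0.0448],"hand":1},
    {"slide":[0.027,-0.0093,-0.004],"twist":[-0.0256,-0.0008,-0.0448],"hand":1},
    {"slide":[0,0,0],"twist":[0,0,0],"hand":1},
    {"slide":[0,0,0],"twist":[0,0,0],"hand":1},
  ],
)

```text
t: 7.95
ee_pos: [547.3, 189.1, 197.0]
tool_rot: [0.178, 0.638, 0.743, 0.09]
wrist_force: [0.3, 0.0, -2.6]
grip_width: 29.0
```

```bash
python3 - <<'E'
from h import *
d=grab('wrist','w2'); p,R=pose(); M=R.as_matrix();print(p,M.round(3).tolist(),manip.state()['t'],manip.state()['wrist_force'])
np.savez('pics/w2p.npz',p=p,M=M)
m=p+2*M[:,0]+55.6*M[:,2]; s=np.array([596,179,75]);a=np.array([-.378,.094,.921])
print('mouth',m,proj(d,m),'seat,tip',proj(d,[s,s+36*a]))
grab('side','s2')
cv2.imwrite('pics/w2v.png',cv2.resize(d['pixels'][:,:,::-1],None,fx=1.5,fy=1.5,interpolation=cv2.INTER_CUBIC))
E
```

```text
[547.76572504 188.39501725 197.02060772] [[-0.12, 0.918, 0.379], [0.981, 0.167, -0.095], [-0.15, 0.361, -0.921]] 8.0 [-0.53155355 -0.15267468 -3.13474236]
mouth [568.60183948 185.09782316 145.53910768] [[256.18009529 209.68060108]] seat,tip [[254.39117743 181.60452966]
 [254.42087877 192.21041821]]
```

View pics/w2v.png

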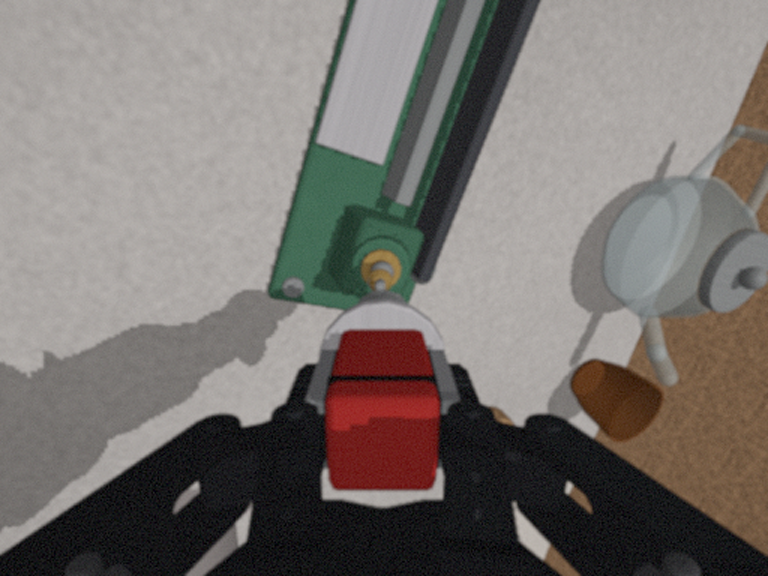

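The wrist view shows the brass collar centred at about (254,180) and the pin tip at about (253.3,191). That is within about 1 px of the prediction. I'll zoom in on the nipple and the gun to refine both.

```bash
python3 - <<'E'
from h import *
d=dict(np.load('pics/w2.npz'));im=d['pixels'][:,:,::-1]
a=cv2.resize(im[160:205,231:276],(450,450),interpolation=cv2.INTER_CUBIC)
a=cv2.convertScaleAbs(a,alpha=1.6)
b=cv2.resize(im[195:330,208:302],(313,450),interpolation=cv2.INTER_CUBIC);b=cv2.convertScaleAbs(b,alpha=1.5)
cv2.imwrite('pics/c2.png',np.hstack([a,b]))
E
```

```text
(no output)
```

View pics/c2.png

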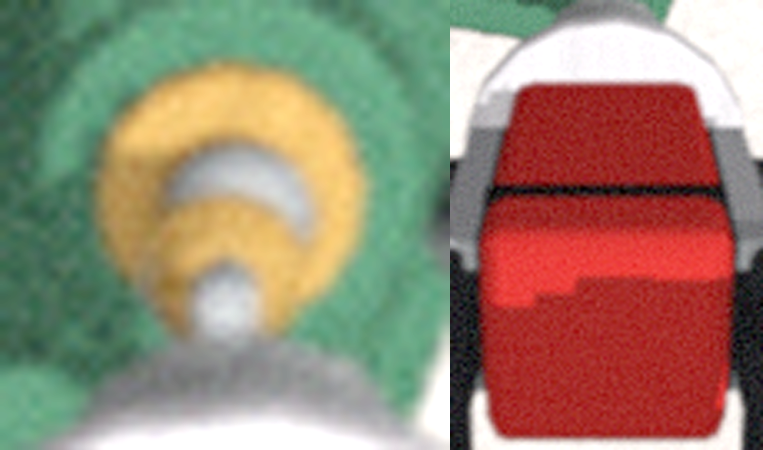

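The zoom gives these positions:
- Collar face centre: about (254.1,180).
- Pin tip: about (253.6,191).
- Gun top face: front edge at v≈264, far edge at v≈326, columns 218 to 293.5.

The nipple's axis in the image is parallel to the gun within about 0.01 rad sideways.

```bash
python3 - <<'E'
from h import *
d=dict(np.load('pics/w2.npz'));q=np.load('pics/w2p.npz');p,M=q['p'],q['M']
seat=onz(d,[(254.1,179.9)],75)[0];tip=onz(d,[(253.6,191)],75+36*.921)[0];a=tip-seat
print('seat',seat,'tip',tip,'len',np.linalg.norm(a),'tilt',np.arctan2(np.hypot(a[0],a[1]),a[2]),'az',np.degrees(np.arctan2(a[1],a[0])))
print('in tool',(M.T@(seat-p)).round(1),(M.T@(tip-p)).round(1),'axis',(M.T@a/np.linalg.norm(a)).round(3))
def ont(uv,zt):
    c,v=ray(d,uv);c=M.T@(c-p);v=v@M;return c+v*((zt-c[2])/v[:,2])[:,None]
print('gun top corners tool',ont([(218,264),(293.5,264),(220,326.2),(290.5,326.2)],-45.4).round(1))
# lowest front grip edge at flange upper side: tool z=55.6-51
print('grip foot edge',ont([(208+65/3.33,195+85/3.33),(208+247/3.33,195+85/3.33)],4.6).round(1))
t=dict(np.load('pics/top0.npz'));s=dict(np.load('pics/side0.npz'))
for n,dd,uv in(('top',t,[(122.3,202.2),(113.8,207.2)]),('side',s,[(224,344),(230.7,341)])):
    S=onz(dd,uv[:1],75)[0];T=onz(dd,uv[1:],108.2)[0];print(n,S,T,(T-S))
E
```

```text
seat [595.36840406 180.76249649  75.        ] tip [581.42644411 183.50036636 108.156     ] len 36.07207388961892 tilt 0.40485430532343514 az 168.88984570603165
in tool [  5.1  -1.6 131.1] [ 4.5 -2.  95. ] axis [-0.017 -0.01  -1.   ]
gun top corners tool [[ 17.  -15.  -45.4]
 [ 17.   13.4 -45.4]
 [-11.6 -15.2 -45.4]
 [-11.5  13.4 -45.4]]
grip foot edge [[ 14.3 -15.9   4.6]
 [ 14.3  13.8   4.6]]
top [595.9569822  177.13118968  75.        ] [583.23582635 181.11252027 108.2       ] [-12.72115585   3.98133059  33.2       ]
side [595.25657737 181.92906117  75.        ] [582.17410407 184.68392042 108.2       ] [-13.0824733    2.75485925  33.2       ]
```

```bash
python3 - <<'E'
from h import *
d=dict(np.load('pics/w2.npz'));q=np.load('pics/w2p.npz');p,M=q['p'],q['M']
pr=lambda X:proj(d,p+np.array(X)@M.T).round(1).tolist()
c=M.T@(-d['R'].T@d['t']-p);print('cam in tool',c.round(1),'axis',(d['R'][2]@M).round(3))
for o in(-3,0,3): print(o,'mouth front',pr([[o+14,-.9,55.6]]),'flange lo',pr([[o+24,-.9,10.6]]),'flange up',pr([[o+24,-.9,4.6]]),'foot edge',pr([[o+15,-.9,4.6]]),'top front',pr([[o+15,-.9,-45.4]]),'top far',pr([[o-15,-.9,-45.4]]))
G=cv2.cvtColor(d['pixels'],cv2.COLOR_RGB2GRAY);print(G[185:230,253:257].mean(1).round().tolist())
print(d['pixels'][200:335:1,254,0].tolist())
E
```

```text
cam in tool [  74.1   -1.3 -142.7] axis [-0.289  0.001  0.957]
-3 mouth front [[255.0, 197.8]] flange lo [[255.1, 205.2]] flange up [[255.2, 208.9]] foot edge [[255.1, 224.4]] top front [[255.4, 275.6]] top far [[255.2, 339.1]]
0 mouth front [[255.0, 193.8]] flange lo [[255.1, 200.1]] flange up [[255.2, 203.6]] foot edge [[255.1, 219.3]] top front [[255.4, 268.7]] top far [[255.2, 333.2]]
3 mouth front [[255.0, 189.7]] flange lo [[255.2, 194.9]] flange up [[255.2, 198.2]] foot edge [[255.1, 214.1]] top front [[255.4, 261.7]] top far [[255.2, 327.2]]
[120.0, 108.0, 108.0, 120.0, 132.0, 134.0, 137.0, 126.0, 110.0, 98.0, 88.0, 84.0, 85.0, 88.0, 95.0, 109.0, 132.0, 156.0, 171.0, 172.0, 170.0, 169.0, 170.0, 169.0, 169.0, 168.0, 169.0, 168.0, 170.0, 169.0, 168.0, 170.0, 169.0, 163.0, 128.0, 79.0, 48.0, 46.0, 46.0, 47.0, 45.0, 48.0, 46.0, 50.0, 48.0]
[109, 133, 156, 169, 174, 170, 171, 172, 172, 171, 170, 171, 172, 170, 171, 168, 170, 171, 165, 141, 113, 99, 99, 101, 104, 102, 103, 100, 105, 100, 106, 105, 102, 104, 104, 102, 99, 104, 101, 101, 107, 103, 103, 102, 105, 98, 105, 104, 104, 96, 59, 25, 4, 49, 86, 106, 107, 102, 107, 105, 109, 103, 111, 122, 128, 139, 147, 153, 150, 155, 156, 156, 158, 157, 159, 160, 157, 149, 127, 117, 112, 113, 114, 114, 114, 114, 114, 116, 113, 114, 115, 113, 110, 117, 111, 114, 112, 115, 112, 117, 115, 116, 113, 116, 114, 117, 115, 114, 113, 113, 115, 110, 111, 106, 111, 110, 110, 120, 110, 113, 116, 114, 112, 111, 110, 105, 116, 149, 166, 171, 173, 175, 175, 173, 175]
```

```bash
cat >> h.py <<'E'
SEAT=np.array([595.4,180.6,75.]); TIP=np.array([581.5,183.5,108.2]); AX=(TIP-SEAT)/np.linalg.norm(TIP-SEAT)
MO=np.array([0.2,-.9,55.6]); GZ=np.array([.022,0,-1]); GZ/=np.linalg.norm(GZ)
def rep():
    p,R=pose();s=manip.state();B=np.linalg.svd(np.outer(AX,AX))[0]
    m=p+R.apply(MO); e=m-SEAT; f=np.array(s['wrist_force']); l=e-AX*(e@AX)
    print('t',s['t'],'along',(e@AX).round(2),'lat(tool)',R.inv().apply(l).round(2),'ang',np.arccos(R.apply(GZ)@AX).round(3),'F tool',R.inv().apply(f).round(1),'tau',R.inv().apply(s['wrist_torque']).round(2),'w',round(s['grip_width'],1))
E
python3 - <<'E'
from h import *
rep(); p,R=pose()
r,_=Ro.align_vectors(AX[None],R.apply(GZ)[None]); R1=r*R
print(AX,(R.inv()*R1).as_rotvec())
plan(SEAT+40*AX-R1.apply(MO),R1,6)
E
```

```text
t 8.05 along 75.42 lat(tool) [-4.26  1.46  0.05] ang 0.036 F tool [ 0.3 -1.3  3.4] tau [ 0.68  0.27 -0.01] w 28.9
[-0.38494556  0.08031238  0.91943833] [-0.00831621  0.03550232 -0.00018296]
6 x slide [0.0004, -0.0003, 0.0059] twist [-0.0014, 0.0059, -0.0]
```

>>> drive_tool(
  increments=[
    {"slide":[0.0004,-0.0003,0.0059],"twist":[-0.0014,0.0059,0],"hand":1},
    {"slide":[0.0004,-0.0003,0.0059],"twist":[-0.0014,0.0059,0],"hand":1},
    {"slide":[0.0004,-0.0003,0.0059],"twist":[-0.0014,0.0059,0],"hand":1},
    {"slide":[0.0004,-0.0003,0.0059],"twist":[-0.0014,0.0059,0],"hand":1},
    {"slide":[0.0004,-0.0003,0.0059],"twist":[-0.0014,0.0059,0],"hand":1},
    {"slide":[0.0004,-0.0003,0.0059],"twist":[-0.0014,0.0059,0],"hand":1},
    {"slide":[0,0,0],"twist":[0,0,0],"hand":1},
    {"slide":[0,0,0],"twist":[0,0,0],"hand":1},
  ],
)

```text
t: 9.05
ee_pos: [559.4, 187.9, 163.3]
tool_rot: [0.167, 0.637, 0.746, 0.104]
wrist_force: [-0.6, -0.3, -2.2]
grip_width: 28.8
```

```bash
python3 - <<'E'
from h import *
rep(); d=grab('wrist','w3'); s=grab('side','s3'); t=grab('top','t3')
rep()
c=lambda im,x,y,w,h:cv2.convertScaleAbs(cv2.resize(im[y:y+h,x:x+w,::-1],(390,390),interpolation=cv2.INTER_CUBIC),alpha=1.5)
cv2.imwrite('pics/c3.png',np.hstack([c(d['pixels'],226,160,60,60),c(s['pixels'],180,290,80,80)]))
for n,dd in(('w',d),('s',s)): print(n,proj(dd,[SEAT,TIP,SEAT+40*AX]).round(1).tolist())
E
```

```text
t 9.05 along 40.02 lat(tool) [ 0.92 -0.13  0.02] ang 0.001 F tool [ 0.1 -1.5  1.8] tau [0.61 0.2  0.01] w 28.8
t 9.2 along 40.19 lat(tool) [ 0.99 -0.03  0.02] ang 0.001 F tool [-0.4 -1.   3. ] tau [0.61 0.23 0.02] w 28.7
w [[254.7, 196.9], [254.8, 210.6], [254.8, 212.4]]
s [[224.1, 343.2], [231.3, 340.3], [232.1, 340.0]]
```

View pics/c3.png

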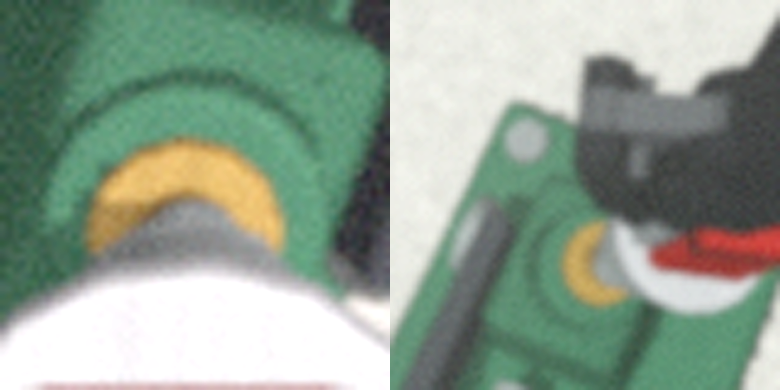

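The view shows the coupler apex at column 255.2 over the collar centre at 254.6, so they are lined up. I'll advance now.

>>> drive_tool(
  increments=[
    {"slide":[-0.0008,0,0.003],"twist":[0,0,0],"hand":1},
    {"slide":[-0.0005,0,0.003],"twist":[0,0,0],"hand":1},
    {"slide":[0,0,0.003],"twist":[0,0,0],"hand":1},
    {"slide":[-0.0001,0,0.003],"twist":[0,0,0],"hand":1},
    {"slide":[0,0,0.003],"twist":[0,0,0],"hand":1},
    {"slide":[-0.0001,0,0.003],"twist":[0,0,0],"hand":1},
    {"slide":[0,0,0],"twist":[0,0,0],"hand":1},
  ],
)

```text
t: 10.07
ee_pos: [566.3, 185.1, 146.4]
tool_rot: [0.167, 0.637, 0.746, 0.104]
wrist_force: [-0.4, -0.9, -2.1]
grip_width: 29.1
```

```bash
python3 -c "
from h import *
rep()"
```

```text
t 10.075 along 21.66 lat(tool) [-0.33 -0.47 -0.01] ang 0.001 F tool [-0.6 -1.3  1.9] tau [ 0.64  0.12 -0.07] w 29.1
```

>>> drive_tool(
  increments=[
    {"slide":[0,0,0.002],"twist":[0,0,0],"hand":1},
    {"slide":[0,0,0.002],"twist":[0,0,0],"hand":1},
    {"slide":[0,0,0.002],"twist":[0,0,0],"hand":1},
    {"slide":[-0.0001,0,0.002],"twist":[0,0,0],"hand":1},
    {"slide":[0,0,0.002],"twist":[0,0,0],"hand":1},
  ],
  squeeze=120,
)

```text
t: 10.7
ee_pos: [570.1, 184.5, 137.1]
tool_rot: [0.167, 0.637, 0.746, 0.104]
wrist_force: [1.1, 0.2, -5.9]
grip_width: 28.6
```

```bash
python3 -c "
from h import *
rep()"
```

```text
t 10.7 along 11.52 lat(tool) [-0.16 -0.53 -0.  ] ang 0.001 F tool [ 0.8 -1.1  5.8] tau [ 0.71  0.29 -0.05] w 28.6
```

>>> drive_tool(
  increments=[
    {"slide":[0,0,0.002],"twist":[0,0,0],"hand":1},
    {"slide":[-0.0001,0,0.002],"twist":[0,0,0],"hand":1},
    {"slide":[0,0,0.002],"twist":[0,0,0],"hand":1},
    {"slide":[0,0,0.002],"twist":[0,0,0],"hand":1},
    {"slide":[0,0,0.002],"twist":[0,0,0],"hand":1},
  ],
)

```text
t: 11.32
ee_pos: [574.3, 184.1, 128.8]
tool_rot: [0.168, 0.636, 0.746, 0.104]
wrist_force: [-4.7, -0.6, 4.1]
grip_width: 28.7
```

```bash
python3 -c "
from h import *
rep()"
```

```text
t 11.325 along 2.32 lat(tool) [0.12 0.27 0.  ] ang 0.001 F tool [-0.4 -2.9 -5.5] tau [ 0.85  0.05 -0.  ] w 28.7
```

>>> drive_tool(
  increments=[
    {"slide":[0,0,0.0015],"twist":[0,0,0],"hand":1},
    {"slide":[0,0,0.001],"twist":[0,0,0],"hand":1},
    {"slide":[0,0,0],"twist":[0,0,0],"hand":1},
  ],
)

```text
t: 11.7
ee_pos: [574.9, 184.2, 127.4]
tool_rot: [0.168, 0.636, 0.746, 0.104]
wrist_force: [-10.8, -1.9, 13.9]
grip_width: 28.9
```

```bash
python3 -c "
from h import *
rep()"
```

```text
t 11.7 along 0.77 lat(tool) [0.3  0.31 0.01] ang 0.001 F tool [ -2.1  -5.  -16.9] tau [ 1.49 -0.25  0.01] w 28.9
```

>>> drive_tool(
  increments=[
    {"slide":[0,0,0.0005],"twist":[0,0,0],"hand":1},
    {"slide":[0,0,0.0005],"twist":[0,0,0],"hand":1},
    {"slide":[0,0,0],"twist":[0,0,0],"hand":1},
    {"slide":[0,0,0],"twist":[0,0,0],"hand":1},
  ],
)

```text
t: 12.2
ee_pos: [574.9, 184.3, 127.3]
tool_rot: [0.168, 0.636, 0.746, 0.104]
wrist_force: [-16.8, -2.1, 23.4]
grip_width: 28.6
```

```bash
python3 - <<'E'
from h import *
rep(); d=grab('wrist','w4');s=grab('side','s4');rep()
p,R=pose();M=R.as_matrix()
pr=lambda X:proj(d,p+np.array(X)@M.T).round(1).tolist()
print('mouth front',pr([[14.2,-.9,55.6]]),'flange up',pr([[24.5,-.9,4.6]]),'foot',pr([[15.2,-.9,4.6]]),'topfront',pr([[17,-.9,-45.4]]),'topfar',pr([[-12.5,-.9,-45.4]]),'collar edge',pr([MO+[13,0,0]]))
c=lambda im,x,y,w,h:cv2.convertScaleAbs(cv2.resize(im[y:y+h,x:x+w,::-1],(400,500),interpolation=cv2.INTER_CUBIC),alpha=1.5)
cv2.imwrite('pics/c4.png',np.hstack([c(d['pixels'],200,180,112,140),c(s['pixels'],190,290,80,90)]))
E
```

```text
t 12.2 along 0.69 lat(tool) [0.34 0.36 0.01] ang 0.002 F tool [ -2.6  -7.  -27.9] tau [ 2.17 -0.6  -0.  ] w 28.6
t 12.3 along 0.69 lat(tool) [0.31 0.38 0.01] ang 0.002 F tool [ -2.4  -6.1 -28.1] tau [ 2.13 -0.62 -0.  ] w 28.6
mouth front [[254.6, 192.6]] flange up [[254.6, 201.6]] foot [[254.6, 217.9]] topfront [[254.6, 262.7]] topfar [[254.6, 327.1]] collar edge [[254.6, 194.0]]
```

View pics/c4.png

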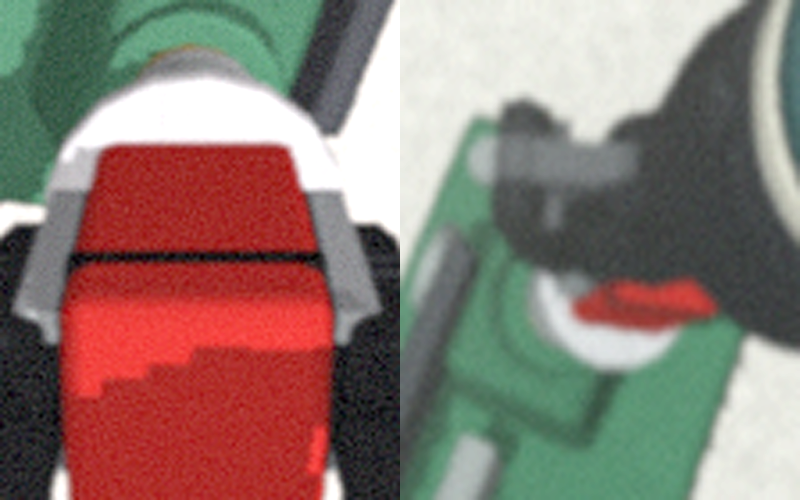

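Force climbed from 17 to 28 N with only 0.1 mm of travel at about 0.7 mm along the axis, so the lip is standing on the collar. The picture shows the coupler down on the collar, with only a sliver of brass left and no slip in the jaws. I'll hold here.

>>> drive_tool(
  increments=[
    {"slide":[0,0,0],"twist":[0,0,0],"hand":1},
    {"slide":[0,0,0],"twist":[0,0,0],"hand":1},
    {"slide":[0,0,0],"twist":[0,0,0],"hand":1},
    {"slide":[0,0,0],"twist":[0,0,0],"hand":1},
    {"slide":[0,0,0],"twist":[0,0,0],"hand":1},
    {"slide":[0,0,0],"twist":[0,0,0],"hand":1},
    {"slide":[0,0,0],"twist":[0,0,0],"hand":1},
    {"slide":[0,0,0],"twist":[0,0,0],"hand":1},
    {"slide":[0,0,0],"twist":[0,0,0],"hand":1},
    {"slide":[0,0,0],"twist":[0,0,0],"hand":1},
    {"slide":[0,0,0],"twist":[0,0,0],"hand":1},
    {"slide":[0,0,0],"twist":[0,0,0],"hand":1},
    {"slide":[0,0,0],"twist":[0,0,0],"hand":1},
    {"slide":[0,0,0],"twist":[0,0,0],"hand":1},
    {"slide":[0,0,0],"twist":[0,0,0],"hand":1},
    {"slide":[0,0,0],"twist":[0,0,0],"hand":1},
    {"slide":[0,0,0],"twist":[0,0,0],"hand":1},
    {"slide":[0,0,0],"twist":[0,0,0],"hand":1},
    {"slide":[0,0,0],"twist":[0,0,0],"hand":1},
    {"slide":[0,0,0],"twist":[0,0,0],"hand":1},
  ],
)

```text
t: 14.8
ee_pos: [574.9, 184.3, 127.3]
tool_rot: [0.168, 0.636, 0.746, 0.104]
wrist_force: [-17.2, -1.0, 23.3]
grip_width: 28.3
```

>>> drive_tool(
  increments=[
    {"slide":[0,0,0],"twist":[0,0,0],"hand":1},
    {"slide":[0,0,0],"twist":[0,0,0],"hand":1},
    {"slide":[0,0,0],"twist":[0,0,0],"hand":1},
    {"slide":[0,0,0],"twist":[0,0,0],"hand":1},
    {"slide":[0,0,0],"twist":[0,0,0],"hand":1},
    {"slide":[0,0,0],"twist":[0,0,0],"hand":1},
    {"slide":[0,0,0],"twist":[0,0,0],"hand":1},
    {"slide":[0,0,0],"twist":[0,0,0],"hand":1},
    {"slide":[0,0,0],"twist":[0,0,0],"hand":1},
    {"slide":[0,0,0],"twist":[0,0,0],"hand":1},
    {"slide":[0,0,0],"twist":[0,0,0],"hand":1},
    {"slide":[0,0,0],"twist":[0,0,0],"hand":1},
    {"slide":[0,0,0],"twist":[0,0,0],"hand":1},
    {"slide":[0,0,0],"twist":[0,0,0],"hand":1},
    {"slide":[0,0,0],"twist":[0,0,0],"hand":1},
    {"slide":[0,0,0],"twist":[0,0,0],"hand":1},
  ],
)

```text
t: 16.8
ee_pos: [574.9, 184.3, 127.3]
tool_rot: [0.168, 0.636, 0.746, 0.104]
wrist_force: [-15.6, -2.0, 23.0]
grip_width: 28.4
```

```bash
python3 - <<'E'
from h import *
rep(); d=grab('wrist','w5'); a=np.load('pics/w4.npz')['pixels'].astype(int); print('image change',np.abs(a-d['pixels'])[180:330,200:312].mean(), d['pixels'][200:335,254,0].tolist()[15:25])
E
```

```text
t 16.8 along 0.7 lat(tool) [0.37 0.35 0.01] ang 0.002 F tool [ -2.6  -6.1 -27. ] tau [ 2.18 -0.58 -0.  ] w 28.4
image change 4.266825396825396 [176, 178, 176, 171, 158, 126, 108, 106, 110, 108]
```

```bash
python3 -c "
from h import *
print(manip.close_job()); rep()"
```

```text
the job is handed in; nothing more can be done
None
the job is handed in; nothing more can be done
```

I gripped the gun by its red grip, lifted it straight out of the rest and carried it clear of the mug. I lined it up with the nipple and pressed the coupler on until it snapped past the balls and stood on the collar. I held it there for more than 4.5 s at a 120 N grip, then handed the job in at about t = 17 s, still gripping and pushing.

**Last checks:**
- **Depth:** the mouth was about 0.7 mm from the seat along the axis by my estimate. It stopped hard there, gaining about 10 N of push over 0.1 mm.
- **Alignment:** it was about 0.5 mm off sideways, and the axes looked nearly parallel. The sideways and angle figures rest on my camera estimates, good to about 2 mm and a few hundredths of a radian.
- **Push:** it held steady at about 27 N on the tool. About 6 N of side load remained.
- **Pin and gun in the jaws:** I could not read the valve pin directly. Its travel is inferred from the hard stop and the force. The wrist view showed at most about 0.5 mm of slip in the jaws.

I did not photograph the mug, tape or marker again at the end. Nothing in the path or the forces suggests they were touched.

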